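# Draw the wooden dowel from its tube and lay it in the marking cradle

### The arm

A 6-joint arm with a two-finger parallel gripper is mounted at the origin on the work surface. World frame = base frame: x ahead of the robot, y to its left, z up, the work surface at z = 0. Lengths are in m, angles in rad, forces in N, time in s.
With the tool pointing down it reaches from about 0.275 to 0.825 m from the base axis. Payload 4.9 kg.
Tool frame: the origin (TCP) lies midway between the tips of the shut fingers; the grasp point (between the pads) lies 19 mm behind it (grip_point_offset is the distance from the TCP to the grasp point, in m); z points along the fingers, x is the direction in which the jaws open and shut, and the axes are right-handed (so a half turn about z gives the same grasp; the last joint's range is limited). The gripper opens to 85 mm and grips with 20 to 120 N. Pads are 22 mm wide; open, the fingers measure 114 mm over their backs; the gripper's body (76 mm by 85 mm) begins 54 mm behind the grasp point. The pads swing forward as they close: fully open they stand 13 mm farther back than shut.
Start: joints at [-1.388, 0.326, -0.193, 1.052, 0, 1.437], TCP at [0.171, -0.523, 0.208] pointing down, gripper open.
Joint ranges: [-2.65, 2.65], [-0.97, 1.79], [-1.3, 1.35], [-1.93, 2.1], [-1.47, 1.37], [-3.14, 3.14]. Speed limits (rad/s): [2.57, 2.57, 3.14, 3.14, 3.14, 3.14].

### API

Orientations are given as a rotation vector (axis times angle).
In Python, from cell import * gives the robot as it stands. Calls block until the motion is done:
- movep(position, orientation): joint-space move of the TCP to a pose.
- move_l(position, velocity=0.15, rot=None, until_force=None): straight line of the TCP; rot=None keeps the orientation; velocity is the mean speed in m/s. With until_force (N) it stops when the force on the tool has changed by that much, and returns True; else False.
- set_joints(angles): joint-space move.
- let_go() and grab(newtons=None): open the fingers fully, or close them until they stop; newtons is the grip in N (None keeps the last).
- sleep(seconds).
- ik(position, orientation): joint angles nearest the present ones, or None.
- get_state(): the state.
- grab_frame(name): name is "scene" or "top" or "wrist"; returns a dict with "img" (384x512x3 uint8, red, green, blue), "fx", "fy", "cx", "cy" (pixels), "cam_to_world" (4x4, takes a point from camera to world coordinates); the wrist camera has in their place "T_tool_cam" (4x4, takes a point from camera to tool coordinates, whose origin is the TCP and whose axes are the tool frame's). Camera axes: x right, y down, z forward; pixel columns grow to the right and rows downward; lengths in m; the calibration is good to about 2 mm. A picture is of the moment at which its call begins: read the wrist's pose just before it. There is no depth.
A pose or a line that the arm cannot do raises MotionError and nothing moves.
- sign_off(): hands the job in, once; it reports no verdict.
Trained networks look in the newest picture that a camera, given by its name, has taken for a name from the list of things; names that differ only in an ending like _2 or _b are one class to them, and where a whole thing is asked for, a point or a joint stands for the part that bears it (a point fixed in the world has none). Each returns a list of dicts, best first, with "score" (0 to 1); they miss things now and then, are a little off and sometimes report something else, mostly with a low value. They report only what shows in the picture. A call takes as long as a camera call.
- spot_in(camera, name): "centre" ([column, row] in pixels, amid what is visible of it).
- silhouettes(camera, name): "mask" (384x512 bool, what is visible of it) and "centre" ([column, row] in pixels, amid what is visible of it).
- tip_of(camera, name): "centre" ([column, row] in pixels: a listed point, or the origin of a listed thing).
The state is a dict: "clock": time; "q": joint angles; "joint_velocities": joint speeds; "tau": joint torques, N m; "position": TCP position; "eef_rot": TCP orientation; "contact_force": force on the tool from outside, world axes, zero at the start; "wrist_torque": the same for the moment, N m; "finger_gap": opening from 0.0 (shut) to 1.0 (fully open).
Only numpy, scipy, OpenCV 4.12 (cv2) and the standard library are available. Lean on these libraries where they do the work, as an engineer would, in place of code of your own. Each camera call takes 0.05 s, during which the arm holds its last target.

### The job

Draw the pale wooden dowel straight out of its steel storage tube, then lay it level in both V rests of the blue marking cradle with its middle over the middle of the cradle, and let go. Leave the dark steel rod as it is in its own tube.

Things in the scene. Friction and masses are not known exactly. Their poses are not given: they have to be found in the camera images.
- dowel_mid (a point): Middle of the pale wooden dowel, a straight loose round rod 16 mm in diameter and 200 mm long, about 35 g. Its x axis runs along the rod. It starts lying in one of the two tubes of the green stand (either one), 70 to 85 mm of it sticking out of the mouth; the end that sticks out is the -x end, 100 mm from this point. It slides freely in the tube (4 mm of play all round).
- steel_rod_mid (a point): Middle of the dark steel rod, 16 mm in diameter and 200 mm long, about 310 g, loose in the other tube of the stand in the same way (x axis along the rod, -x end sticking out 70 to 85 mm). It must stay where it is.
- tube_stand: Green cast stand fixed to the slab with two parallel horizontal steel tubes, closed at the back. Origin: centre of its underside, on the slab. The tubes run along its x axis from x = -70 mm (open mouths, facing -x) to x = +70 mm, at y = -50 and y = +50 mm, centre lines 85 mm above the slab; outer diameter 30 mm, bore 24 mm. The base plate is 140 x 160 mm and 12 mm thick and does not reach beyond the mouths. Rods are drawn out towards its -x.
- cradle: Blue marking cradle fixed to the slab: a base plate 110 (x) x 70 (y) x 10 mm with two upright V rests, each 12 mm thick, at x = -32 and x = +32 mm. Origin: centre of its underside, on the slab. A rod lies in both Vs along the cradle's x axis, at y = 0; the V bottoms are 38 mm above the slab, their 90 degree sides rise to about 64 mm and open to about 55 mm. The dowel at rest in them has its centre line 49 mm above the slab. Either end of the dowel may point either way.

How it is judged:
On the way:
1. the dowel is drawn clear of its tube: its middle more than 100 mm in front of the tube mouths (x of dowel_mid in the frame of tube_stand below -0.17 m), for 0.05 s.
At the end, for the whole second after the job is handed in: The dowel lies at rest in both V rests of the cradle: its middle within 25 mm of the cradle's middle along the cradle and 12 mm across it, 40 to 58 mm above the slab, its length within 10 degrees of the cradle's x axis; the dark steel rod is within 20 mm of where it began, in its tube (x of dowel_mid in the frame of cradle between -0.025 and 0.025 m and y of dowel_mid in the frame of cradle between -0.012 and 0.012 m and z of dowel_mid in the frame of cradle between 0.04 and 0.058 m and angle between the x axis of dowel_mid and the x axis of cradle, either way round below 0.175 rad and distance of steel_rod_mid from where it was at the start of the episode below 0.02 m and linear speed of dowel below 0.02 m/s); the robot touches nothing.
It fails at once if the dark steel rod is moved by more than 20 mm (distance of steel_rod_mid from where it was at the start of the episode above 0.02 m).
It also fails if it takes over 40 s, if anything falls off the work surface, if the arm or the gripper's body presses on something with over 40 N, if the wrist force passes 120 N, or if a joint passes its speed limit or range.

## Working session

There is one attempt and no reset: what is moved stays moved. The work goes in short steps, each a Python script; the robot and the scene stay as the last script left them, time stands still between calls to the robot, and variables do not carry over. Pictures are saved under pics/ and viewed, and the job is handed in when it is done.

```bash
mkdir -p pics; ls; python3 - <<'E'
from cell import *
import cv2, numpy as np
for c in ["scene","top","wrist"]:
    f=grab_frame(c); cv2.imwrite(f"pics/{c}0.png",f["img"][:,:,::-1])
    print(c,f["fx"],f["cx"],f["cy"]); print(np.round(f.get("cam_to_world",f.get("T_tool_cam")),3))
    for n in ["dowel_mid","steel_rod_mid","tube_stand","cradle"]:
        print(n,[(np.round(d["centre"],1),round(d["score"],2)) for d in tip_of(c,n)],[(np.round(d["centre"],1),round(d["score"],2),int(d["mask"].sum())) for d in silhouettes(c,n)])
print(get_state())
E
```

```text
pics
scene 404.8085789044621 257.4814353423242 188.49562885199182
[[ 0.795  0.359 -0.488  0.95 ]
 [ 0.606 -0.439  0.664 -0.526]
 [ 0.024 -0.824 -0.567  0.514]
 [ 0.     0.     0.     1.   ]]
dowel_mid [(array([300.4, 131.7]), 0.74)] [(array([281.9, 136.3]), 0.56, 224)]
steel_rod_mid [(array([329.8, 143.5]), 0.55)] [(array([307.2, 147.9]), 0.56, 226)]
tube_stand [(array([322.6, 161.6]), 0.88)] [(array([328.8, 150.2]), 0.61, 3531)]
cradle [(array([155.6, 279.7]), 0.73)] [(array([153.3, 276.2]), 0.6, 2614)]
top 372.37025627600923 253.2776976857933 191.87846976290518
[[ 0.027 -0.998  0.055  0.507]
 [-1.    -0.027 -0.001  0.003]
 [ 0.003 -0.055 -0.998  0.879]
 [ 0.     0.     0.     1.   ]]
dowel_mid [(array([140.7, 212.6]), 0.86)] [(array([165.1, 221.4]), 0.6, 295), (array([180.5, 178.7]), 0.37, 321)]
steel_rod_mid [(array([156.8, 169. ]), 0.58)] [(array([177.8, 177.5]), 0.81, 274)]
tube_stand [(array([134., 185.]), 0.81)] [(array([129.1, 183.2]), 0.79, 4532)]
cradle [(array([357.2, 200.6]), 0.96)] [(array([357.3, 198.7]), 0.82, 1443)]
wrist 331.21902301182433 252.76216920048253 197.3061
[... 193 characters left out ...]
le [] []
{'clock': 1.35, 'q': array([-1.38821011e+00,  3.26213666e-01, -1.92604518e-01,  1.05203897e+00,
        6.00593850e-05,  1.43663107e+00]), 'joint_velocities': array([ 2.05401603e-03, -4.16983878e-04,  4.33251013e-04,  1.10729304e-03,
       -2.25976947e-05,  1.82699668e-04]), 'tau': array([-2.04600510e-04, -4.43328202e+01,  2.62758869e+01,  1.08156575e-03,
       -1.47684727e-04,  9.84108965e-06]), 'position': array([ 0.17136227, -0.52262141,  0.20807167]), 'eef_rot': array([-2.54392389e+00,  1.84323596e+00,  4.10504554e-06]), 'contact_force': array([ 0.33659255, -0.12605113,  0.37917048]), 'wrist_torque': array([0.0512131 , 0.02134494, 0.02572499]), 'finger_gap': 1.003684869129426}
```

View pics/scene0.png

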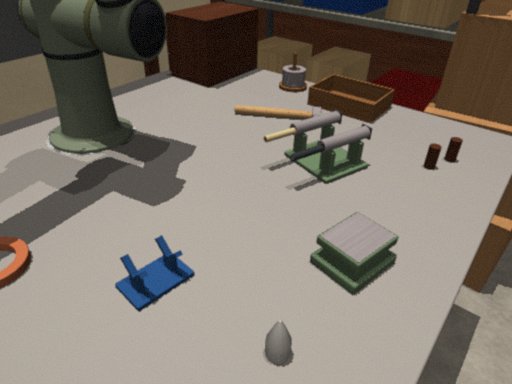

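View pics/top0.png

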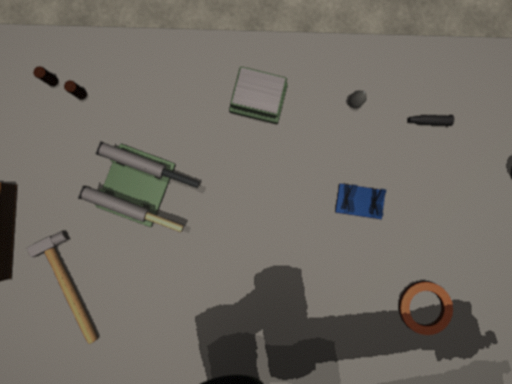

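```bash
python3 - <<'E'
import cv2
a=cv2.imread("pics/top0.png"); 
cv2.imwrite("pics/topA.png",cv2.resize(a[130:240,70:220],None,fx=5,fy=5,interpolation=cv2.INTER_CUBIC))
cv2.imwrite("pics/topB.png",cv2.resize(a[170:230,320:400],None,fx=8,fy=8,interpolation=cv2.INTER_CUBIC))
b=cv2.imread("pics/scene0.png")
cv2.imwrite("pics/sceneA.png",cv2.resize(b[90:190,240:390],None,fx=5,fy=5,interpolation=cv2.INTER_CUBIC))
cv2.imwrite("pics/sceneB.png",cv2.resize(b[230:310,100:210],None,fx=7,fy=7,interpolation=cv2.INTER_CUBIC))
E
```

```text
(no output)
```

View pics/topA.png

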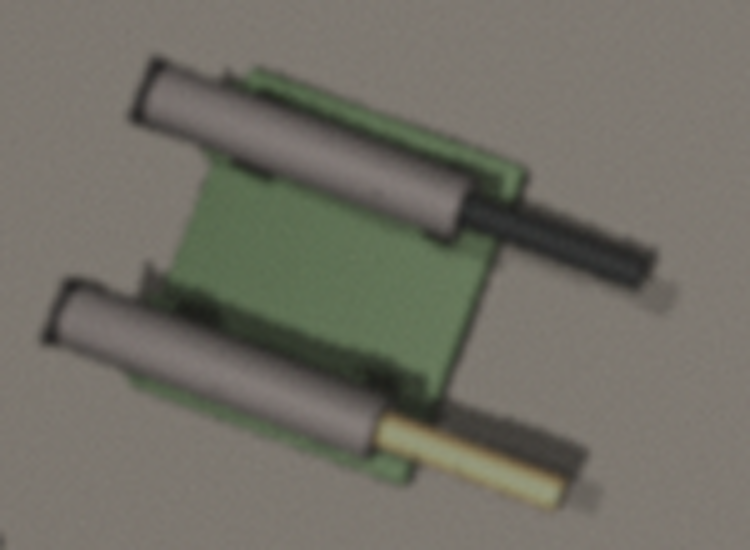

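View pics/topB.png

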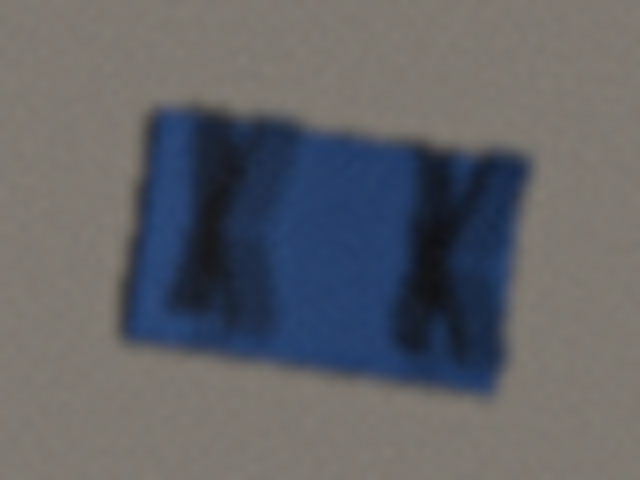

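View pics/sceneA.png

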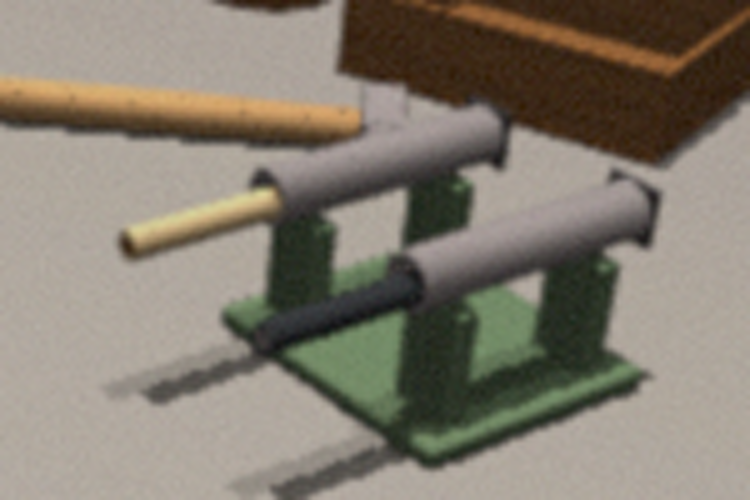

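View pics/sceneB.png

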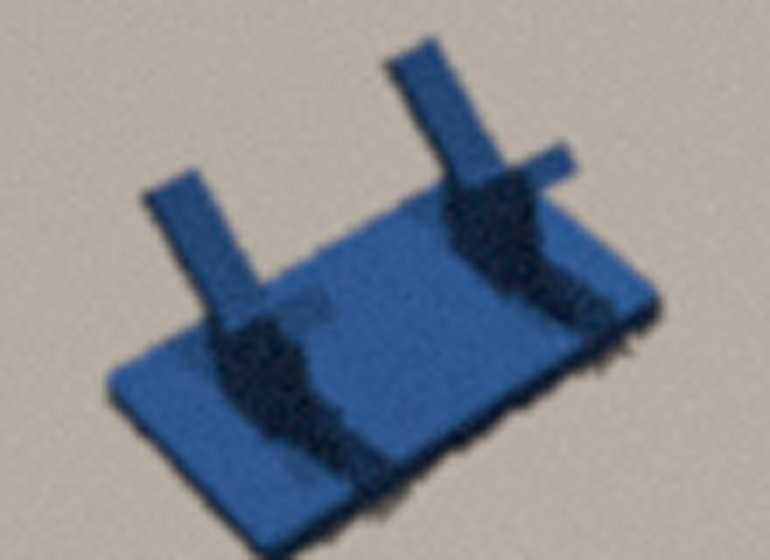

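```bash
cat > h.py <<'E'
from cell import *
import numpy as np, cv2
from scipy.optimize import least_squares
from scipy.spatial.transform import Rotation as R
def proj(f,P,T=None):
    T=np.array(f["cam_to_world"]) if T is None else T
    p=np.c_[P,np.ones(len(P))]@np.linalg.inv(T).T
    return np.c_[f["fx"]*p[:,0]/p[:,2]+f["cx"], f["fy"]*p[:,1]/p[:,2]+f["cy"]]
def place(p,P):
    c,s=np.cos(p[2]),np.sin(p[2]); P=np.array(P)
    return np.c_[p[0]+c*P[:,0]-s*P[:,1],p[1]+s*P[:,0]+c*P[:,1],P[:,2]]
E
python3 - <<'E'
from h import *
ft,fs=grab_frame("top"),grab_frame("scene")
# stand
def SP(e): return [[-.07,-.08,.012],[-.07,.08,.012],[.07,-.08,.012],[-.07,.035,.085],[-.07,.065,.085],[-.07,-.065,.085],[-.07,-.035,.085],[-.07-e,.042,.081],[-.07-e,.058,.081]]
tu=np.array([[528,168],[410,485],[252,66],[392,402],[365,455],[472,180],[445,238],[568,475],[553,510]])/5+[70,130]
def SS(e): return [[-.07,.08,.012],[-.07,-.08,.012],[.07,-.08,.012],[-.07-e,.05,.081]]
su=np.array([[222,315],[425,450],[650,375],[130,245]])/5+[240,90]
def rS(p,w=(1,1)): return np.r_[w[0]*(proj(ft,place(p,SP(p[3])))-tu).ravel(), w[1]*(proj(fs,place(p,SS(p[3])))-su).ravel()]
x0=[.5,.3,1.2,.078]
for w in ((1,1),(1,0),(0,1)):
    s=least_squares(rS,x0,args=(w,)); print("stand",w,np.round(s.x,4),np.round(s.fun,1) if w==(1,1) else "")
CP=[[.055,.035,.01],[.055,-.035,.01],[-.055,-.035,.01],[-.055,.035,.01]]
# top order: UL,UR,LR,LL of the picture
cu=np.array([[153,107],[530,155],[495,392],[125,342]])/8+[320,170]
CPt=np.array([[.055,-.035,.01],[-.055,-.035,.01],[-.055,.035,.01],[.055,.035,.01]])
cs=np.array([[270,552],[658,297],[110,378]])/7+[100,230]
for w in ((1,1),(1,0)):
  def rC(p): 
    return np.r_[w[0]*(proj(ft,place(p,CPt))-cu).ravel()]
  s=least_squares(rC,[.48,-.25,1.5]); print("cradle",np.round(s.x,4),np.round(s.fun,1))
  print(proj(fs,place(s.x,CPt)),cs); break
E
```

```text
stand (1, 1) [0.5649 0.2791 1.2406 0.0805] [-0.4 -0.6 -1.6  0.3 -0.9 -0.9  0.3 -1.6  0.5  1.   1.2 -1.   1.6  0.5
 -0.5  0.  -0.2  0.1 -0.8 -2.2  0.8  0.3 -1.  -1.3 -0.8 -0.1]
stand (1, 0) [0.5639 0.2794 1.2466 0.0807] 
stand (0, 1) [0.5681 0.2761 1.2226 0.0784] 
cradle [ 0.5403 -0.249   1.4617] [ 0.1 -0.3 -0.4  0.1  0.5  0.2 -0.1  0. ]
[[193.91597875 270.71642343]
 [137.30197979 308.27631696]
 [113.13957943 283.64164285]
 [168.92719348 250.38694291]] [[138.57142857 308.85714286]
 [194.         272.42857143]
 [115.71428571 284.        ]]
```

```bash
cat >> h.py <<'E'
def down(phi):
    x=np.array([np.cos(phi),np.sin(phi),0]);z=np.array([0,0,-1.])
    return R.from_matrix(np.c_[x,np.cross(z,x),z]).as_rotvec()
def wristT(f,st):
    T=np.eye(4);T[:3,:3]=R.from_rotvec(st["eef_rot"]).as_matrix();T[:3,3]=st["position"]
    return T@np.array(f["T_tool_cam"])
E
python3 - <<'E'
from h import *
p=[.5649,.2791,1.2406]
g=place(p,[[-.11,.05,.2]])[0]; print(g)
movep(g,down(p[2]+np.pi/2))
st=get_state(); f=grab_frame("wrist"); cv2.imwrite("pics/w1.png",f["img"][:,:,::-1])
print(st["clock"],st["position"],st["q"])
T=wristT(f,st)
print(proj(f,place(p,[[-.15,.05,.081],[-.07,.05,.081],[-.07,.035,.085],[-.07,.065,.085],[-.07,-.08,.012],[-.07,.08,.012]]),T).round(1))
for n in ["dowel_mid","steel_rod_mid"]:
    print(n,[(np.round(d["centre"],1),round(d["score"],2),int(d["mask"].sum())) for d in silhouettes("wrist",n)])
E
```

```text
[0.4819359  0.19125378 0.2       ]
4.1917 [0.48221191 0.19072416 0.19997349] [ 2.34330053e-01  2.74040857e-01 -2.87247014e-01  1.00947915e+00
 -1.64522724e-04 -1.00515435e+00]
[[252.3 140.7]
 [252.5 228.4]
 [235.9 230.1]
 [269.  230. ]
 [136.2 205.7]
 [279.2 205.5]]
dowel_mid [(array([255.6, 184.9]), 0.96, 1729)]
steel_rod_mid [(array([141.5, 188.4]), 0.87, 1706)]
```

View pics/w1.png

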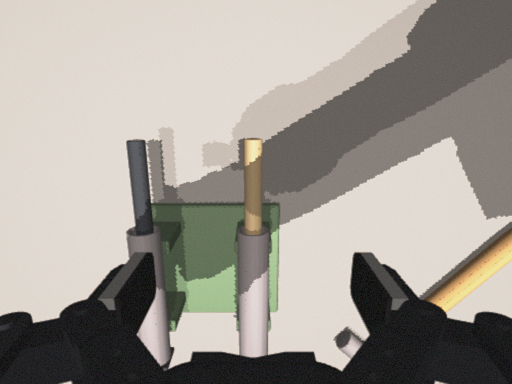

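```bash
python3 - <<'E'
from h import *
p=[.5649,.2791,1.2406]
g=lambda x,z: place(p,[[x,.05,z]])[0]
print(move_l(g(-.11,.1),.15)); print(move_l(g(-.11,.062),.08,until_force=8)); print(get_state()["contact_force"])
grab(50); s=get_state(); print(s["position"],s["finger_gap"],s["contact_force"],s["wrist_torque"])
move_l(g(-.11,.065),.03); s=get_state(); print(s["contact_force"],s["wrist_torque"])
print(move_l(g(-.13,.065),.05,until_force=15)); s=get_state(); print(s["clock"],s["position"],s["contact_force"],s["finger_gap"])
f=grab_frame("wrist"); cv2.imwrite("pics/w2.png",f["img"][:,:,::-1])
f=grab_frame("scene"); cv2.imwrite("pics/s2.png",f["img"][:,:,::-1])
E
```

```text
False
False
[-0.50046424 -0.87644492 -0.02539081]
[0.48197483 0.19121353 0.06201172] 0.10361026231422261 [-0.03410846  0.16439296  0.08334327] [-0.0767462   0.01334928  0.00915356]
[ 0.46069544  0.00433556 -0.09417958] [-0.04563324  0.03892637  0.00912964]
False
7.2917 [0.47549674 0.17206749 0.06508012] [-0.30454003  1.06613067  0.58590245] 0.10275180826459035
```

View pics/w2.png

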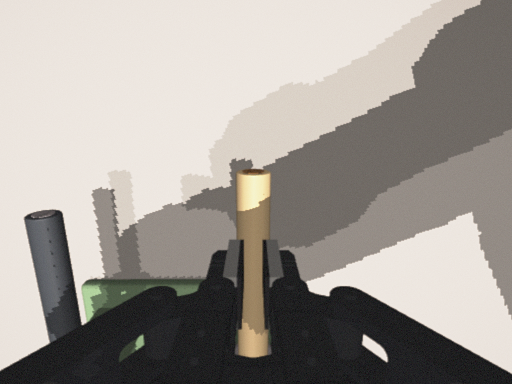

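View pics/s2.png

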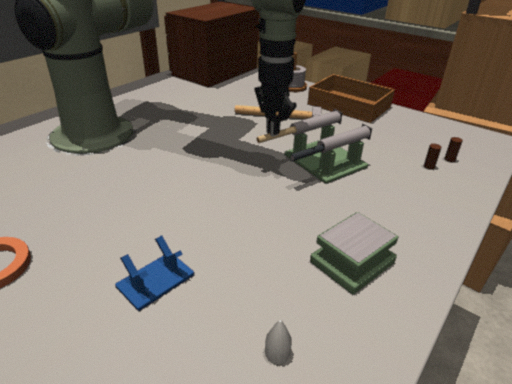

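```bash
python3 - <<'E'
from h import *
p=[.5649,.2791,1.2406]
g=lambda x,z: place(p,[[x,.05,z]])[0]
print(move_l(g(-.265,.065),.1,until_force=15)); s=get_state(); print(s["clock"],s["position"],s["contact_force"],s["wrist_torque"],s["finger_gap"])
f=grab_frame("wrist"); cv2.imwrite("pics/w3.png",f["img"][:,:,::-1])
f=grab_frame("scene"); cv2.imwrite("pics/s3.png",cv2.resize(f["img"][90:190,200:350,::-1],None,fx=5,fy=5))
f=grab_frame("top"); cv2.imwrite("pics/t3.png",f["img"][:,:,::-1])
E
```

```text
False
8.8917 [0.43187597 0.04497441 0.06499603] [-1.28008725  0.65279432  0.24494664] [ 0.0212456   0.01507278 -0.02729729] 0.0998526568356962
```

View pics/w3.png

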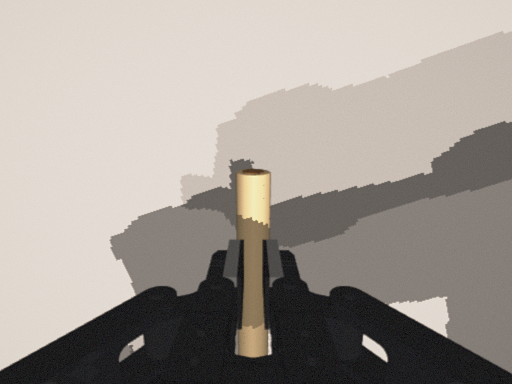

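View pics/s3.png

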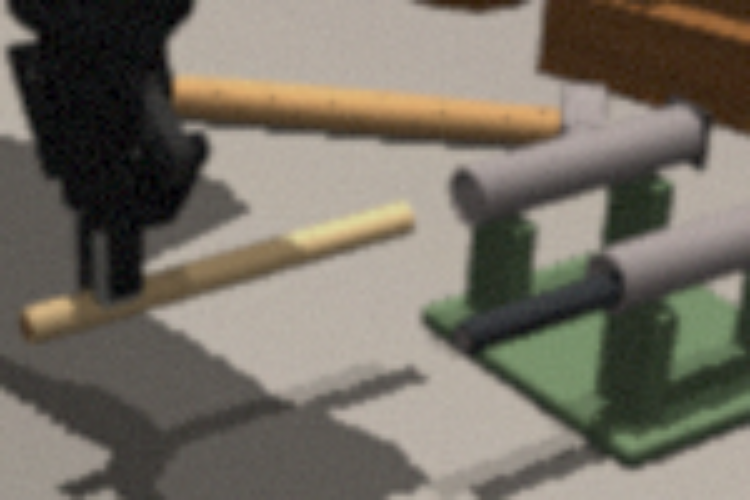

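View pics/t3.png

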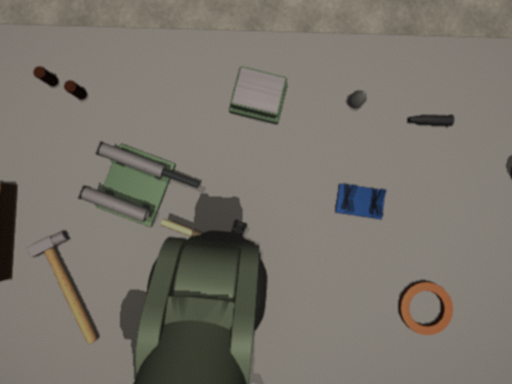

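```bash
python3 - <<'E'
from h import *
s=get_state(); fw=grab_frame("wrist"); fs=grab_frame("scene")
Rm=R.from_rotvec(s["eef_rot"]).as_matrix(); G=s["position"]-.019*Rm[:,2]; d=Rm[:,1]; print(d)
for e in (.036,.040,.044):
  for t in (-.03,0,.03):
    u=np.cos(t)*d+np.sin(t)*np.array([0,0,1])
    P=[G-e*u, G+(.2-e)*u]
    print(e,t,proj(fs,P).round(1).ravel(),proj(fw,P[:1]+[G-e*u+[0,0,.008]],wristT(fw,s)).round(1).ravel())
E
```

```text
[3.23467882e-01 9.46239148e-01 6.34081869e-05]
0.036 -0.03 [207.1 154.3 282.5 134.5] [251.5 184.6 251.5 189.2]
0.036 0 [207.1 154.7 282.6 132.6] [251.5 184.  251.5 188.5]
0.036 0.03 [207.1 155.1 282.7 130.8] [251.5 183.5 251.5 187.9]
0.04 -0.03 [205.4 154.7 281.1 134.9] [251.5 176.  251.5 180.1]
0.04 0 [205.4 155.2 281.3 133. ] [251.5 175.4 251.5 179.5]
0.04 0.03 [205.5 155.7 281.4 131.2] [251.5 174.9 251.5 178.9]
0.044 -0.03 [203.7 155.1 279.8 135.2] [251.5 167.3 251.5 171. ]
0.044 0 [203.7 155.7 279.9 133.4] [251.5 166.7 251.5 170.3]
0.044 0.03 [203.8 156.2 280.  131.7] [251.5 166.1 251.5 169.7]
```

```bash
python3 - <<'E'
from h import *
p=[.5649,.2791,1.2406]
move_l(place(p,[[-.265,.05,.19]])[0],.2)
c=[.5403,-.249,1.4617]
movep(place(c,[[-.06,0,.16]])[0],down(c[2]+np.pi/2))
s=get_state(); fw=grab_frame("wrist"); cv2.imwrite("pics/w4.png",fw["img"][:,:,::-1])
fs=grab_frame("scene"); cv2.imwrite("pics/s4.png",fs["img"][:,:,::-1])
ft=grab_frame("top"); cv2.imwrite("pics/t4.png",ft["img"][:,:,::-1])
print(s["clock"],s["position"],s["q"],s["finger_gap"])
C=[[x,y,.01] for x in(-.055,.055) for y in (-.035,.035)]+[[x,y,.064] for x in(-.038,) for y in (-.0275,.0275)]
print(proj(fw,place(c,C),wristT(fw,s)).round(1)); print(proj(fs,place(c,C)).round(1))
E
```

```text
11.3 [ 0.5337319  -0.3073933   0.15982352] [-6.42566547e-01  4.81536185e-01 -8.21050523e-02  1.00806930e+00
  4.68358849e-04 -2.10536782e+00] 0.1012087878222184
[[215.6 181.3]
 [287.2 181.4]
 [218.7 281.3]
 [284.1 281.3]
 [218.4 216.4]
 [284.2 216.4]]
[[137.3 308.3]
 [113.2 283.6]
 [193.9 270.7]
 [168.9 250.4]
 [139.2 274.9]
 [119.4 256.4]]
```

View pics/w4.png

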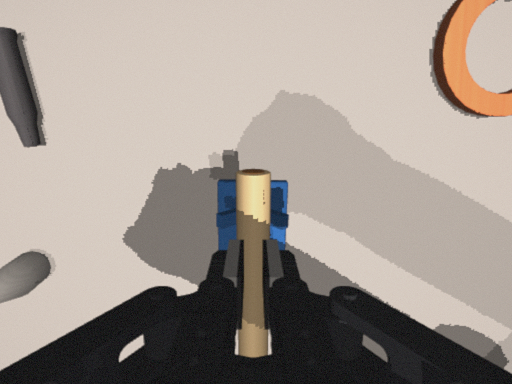

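View pics/s4.png

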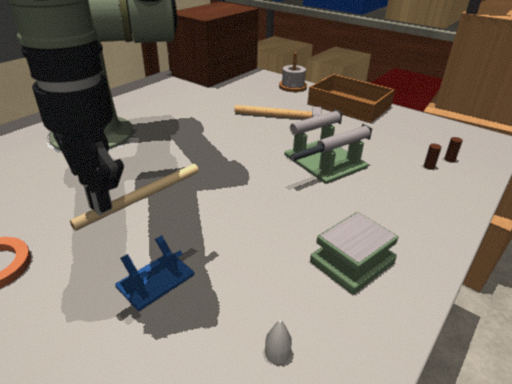

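View pics/t4.png

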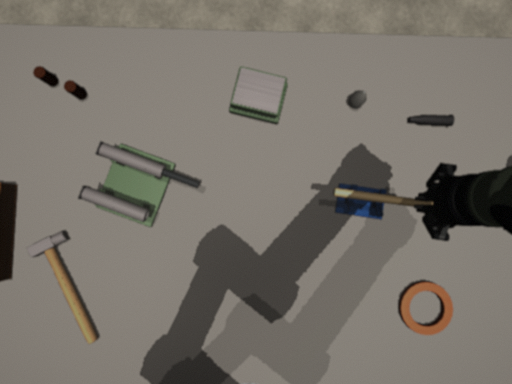

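```bash
python3 - <<'E'
from h import *
c=[.5403,-.249,1.4617]
P=lambda z: place(c,[[-.06,0,z]])[0]
print(move_l(P(.065),.12,until_force=10))
print(move_l(P(.0305),.04,until_force=5))
s=get_state(); print(s["clock"],s["position"],s["contact_force"],s["wrist_torque"])
fs=grab_frame("scene"); cv2.imwrite("pics/s5.png",cv2.resize(fs["img"][180:320,40:230,::-1],None,fx=4,fy=4))
E
```

```text
False
False
13.4 [ 0.53384399 -0.30866146  0.03063267] [ 0.9941417  -0.03426056 -0.23968993] [ 0.0683943  -0.06100548 -0.00385016]
```

View pics/s5.png

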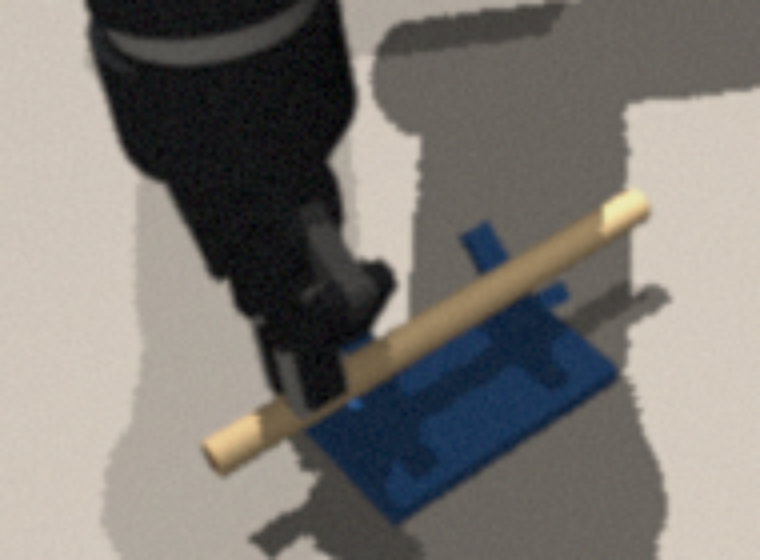

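```bash
python3 - <<'E'
from h import *
c=[.5403,-.249,1.4617]
P=lambda z: place(c,[[-.06,0,z]])[0]
print(move_l(P(.026),.015,until_force=2.5))
s=get_state(); print(s["clock"],s["position"],s["contact_force"],s["wrist_torque"])
let_go(); sleep(.3)
s=get_state(); print(s["clock"],s["contact_force"],s["finger_gap"])
move_l(P(.16),.08); 
s=get_state(); fw=grab_frame("wrist"); cv2.imwrite("pics/w6.png",fw["img"][:,:,::-1])
print(proj(fw,place(c,[[-.1,0,.049],[.1,0,.049]]),wristT(fw,s)).round(1))
fs=grab_frame("scene"); cv2.imwrite("pics/s6.png",cv2.resize(fs["img"][180:320,40:230,::-1],None,fx=4,fy=4))
print((proj(fs,place(c,[[-.1,0,.049],[.1,0,.049]]))-[40,180])*4)
print(s["clock"],[(d["centre"],d["score"]) for d in tip_of("scene","dowel_mid")],proj(fs,place(c,[[0,0,.049]])))
E
```

```text
True
13.6583 [ 0.53402343 -0.3089018   0.02969769] [ 0.54624723 -1.29412592  2.57938579] [-0.15111672 -0.11322456  0.00900517]
14.6833 [-0.4952967  -0.52416008 -0.22754065] 1.0015822767033835
[[251.  140.8]
 [251.2 343. ]]
[[211.89497493 458.97351583]
 [639.62066462 204.62427869]]
16.4667 [([148.0, 262.0], 0.58)] [[151.45003083 259.97016011]]
```

View pics/s6.png

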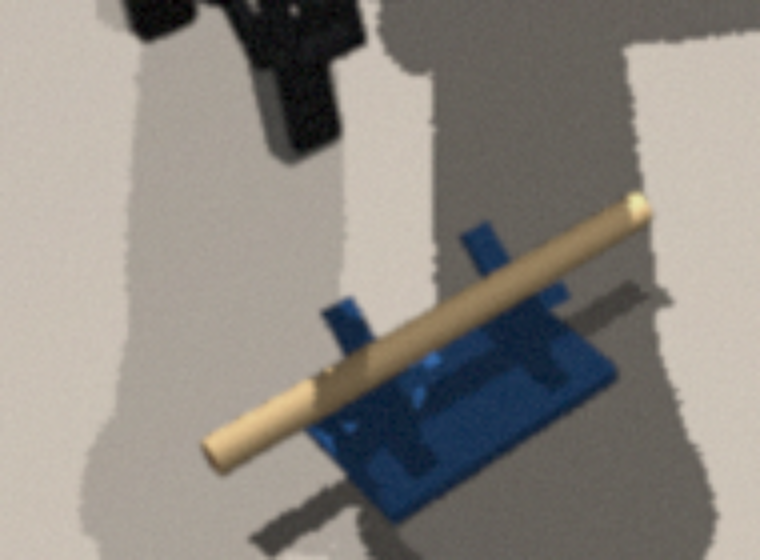

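View pics/w6.png

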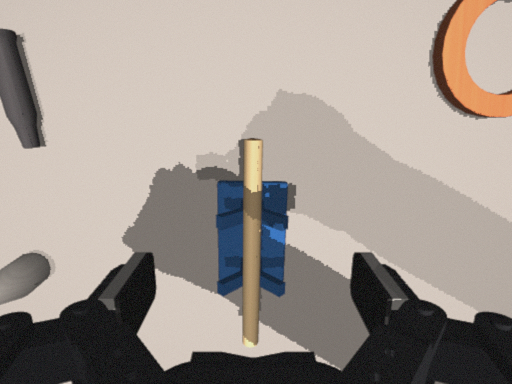

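```bash
python3 - <<'E'
from h import *
f=grab_frame("top"); a=cv2.imread("pics/top0.png")[130:230,70:215].astype(int); b=f["img"][130:230,70:215,::-1].astype(int)
m=a.copy(); print("steel region mean abs diff",np.abs(a-b)[30:60,90:135].mean(), [(d["centre"],d["score"]) for d in tip_of("top","steel_rod_mid")])
s=get_state(); print(s["clock"],s["contact_force"],s["finger_gap"],np.abs(s["joint_velocities"]).max())
sign_off()
E
```

```text
steel region mean abs diff 8.435802469135803 [([153.5, 167.4], 0.88)]
16.7167 [ 0.16144445  0.49272892 -0.32996452] 1.0021344880175653 0.0012215665757077572
the job is handed in; nothing more can be done
```

```bash
python3 - <<'E'
import cv2,numpy as np
a=cv2.imread("pics/top0.png",0)[150:200,140:215].astype(np.float32)
for n in ("t3","t4"):
    b=cv2.imread(f"pics/{n}.png",0)[150:200,140:215].astype(np.float32); print(cv2.phaseCorrelate(a,b))
    A=cv2.resize(np.vstack([a,b]),None,fx=5,fy=5); cv2.imwrite(f"pics/cmp_{n}.png",A)
E
```

```text
((0.41319208008945907, 0.012953801902060746), 0.8625603947957357)
((0.43578589767826514, -0.029294190680598575), 1.0012100168863933)[ WARN:0@0.095] global loadsave.cpp:1063 imwrite_ Unsupported depth image for selected encoder is fallbacked to CV_8U.
```

View pics/cmp_t4.png

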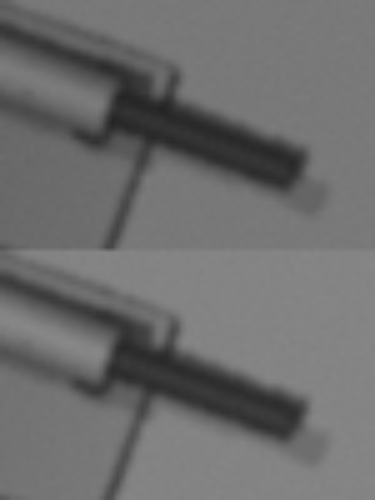

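I drew the pale dowel straight out of its tube, laid it in both V rests of the blue cradle, let go, and handed the job in at 16.7 s of the 40 s allowed. `sign_off` gives no verdict, so the results below come only from my own checks.

- **Drawing out:** the scene picture showed the dowel fully clear of the tube and level. It was gripped about 40 mm from its tip, as planned.
- **Dowel in the cradle:** after release, the wrist picture shows the dowel in both Vs, with its ends at (254,141) and (250,345). The ideal position would put them at (251,141) and (251,343), so it is a few mm off at most and turned by about 1°.
- **Robot clear:** the gripper was raised and fully open, with no real contact force, and the arm was still.
- **Steel rod:** I judged this by comparing the picture taken just before placing with the first one. They show no visible movement, with an overall image shift of 0.4 pixels (about 1 mm).

Three checks did not agree cleanly:
- **Dowel middle:** the network placed it about 4 pixels (roughly 8 mm) from my own estimate in the scene picture. It scored only 0.58, so I relied on the dowel ends in the wrist picture.
- **Steel rod middle:** the network's mark moved about 3.7 pixels (roughly 8 mm) between the first and last top pictures. The mean brightness difference around the rod was 8.4, which I put down to lighting and shadow. I did the direct picture comparison only after handing in.
- **Gripper reading:** `finger_gap` read 0.10 while holding the 16 mm dowel, where a linear scale would give about 0.19. The pictures showed a firm grasp.

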